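# Lift a check weight on the hook and show it to the inspection camera

## Robot

A 7-joint arm with a two-finger parallel gripper is mounted at the origin on the work surface. World frame = base frame: x ahead of the robot, y to its left, z up, the work surface at z = 0. Lengths are in m, angles in degrees, forces in N, time in s.
With the tool pointing down it reaches from about 0.425 to 1.025 m from the base axis. Payload 9.4 kg.
Tool frame: the origin (TCP) lies between the finger pads, 19 mm behind the fingertips; this is the grasp point; z points along the fingers, y is the line along which they close (so a half turn about z gives the same grasp; the last joint's range is limited). The gripper opens to 85 mm and grips with 20 to 120 N. Pads are 22 mm wide; open, the fingers measure 114 mm over their backs; the gripper's body (76 mm by 85 mm) begins 54 mm behind the grasp point. The pads swing forward as they close: fully open they stand 13 mm farther back than shut.
Start: joints at [-68.279, 34.337, -0.143, 91.639, 0.103, 54.024, -4.572], TCP at [0.319, 0.651, 0.25] pointing down, gripper open.
Joint ranges: [-147.43, 147.43], [-19.82, 112.94], [-74.19, 73.91], [6.32, 146.72], [-59.91, 239.91], [6.04, 106.73], [-150.56, 150.56]. Speed limits (degrees/s): [127.2, 127.2, 172.46, 172.46, 180, 180, 180].

## Interface

Orientations are given as [roll, pitch, yaw] about the fixed x, y, z axes, in that order (R = Rz(yaw) Ry(pitch) Rx(roll)).
In Python, from rig import manip, vision, order gives the robot as it stands (manip), with the cameras (vision) and the job (order).
- The arm moves only by the tool inch_along, called after "Emit:" by a JSON object that holds its "api" and its "payload", one argument or row to a line. Schema: {"type":"object","properties":{"segments":{"type":"array","items":{"type":"object","properties":{"aperture":{"type":"number"},"pos":{"type":"array","items":{"type":"number"},"minItems":3,"maxItems":3},"r":{"type":"array","items":{"type":"number"},"minItems":3,"maxItems":3}},"additionalProperties":false,"required":["aperture"]},"minItems":1,"maxItems":20},"squeeze":{"type":"number"},"only":{"type":"string"},"quiet":{"type":"boolean"},"lines":{"type":"string"}},"required":["segments"],"additionalProperties":false}. segments is a list of rows, 1 to 20 of them, each an object with the fields aperture (the finger opening in m), pos (a list: dx, dy, dz in m), r (a list: a rotation vector rx, ry, rz in degrees); a field left out counts as zero (the opening has to be given); each row is the pose to reach, as a shift and turn from the pose commanded when the call began, along the tool's axes at that moment; what a row does not reach only later rows make up. A row lasts 1/12 s, in which the tool goes at most 0.0417 m and 7.16 degrees, less where a joint would pass 70% of its speed; a pose out of reach is approached as far as the arm can. The fingers move at their own pace and stop on an object; squeeze is the grip in N (left out, the last holds). Time passes only in rows, so rows that do not move let the fingers close. The tool returns the time, the measured TCP pose, the force, the opening and the grip force at its end. only (a regular expression) keeps the lines of the reply that match it, lines (a string "A,B") keeps lines A to B, and quiet returns only ok. Input that does not fit is refused with a message, and nothing moves.
- manip.sense(): the state, without advancing time (a new reading comes with each control period).
- vision.get_image(name): name is "side" or "top" or "wrist"; returns the picture (384x512x3 uint8, blue, green, red); there is no depth.
- vision.camera_params(name): a dict with "mtx" (3x3 intrinsics, pixels), "extrinsics" (4x4, takes a point from camera to world coordinates). Camera axes: x right, y down, z forward; pixel columns grow to the right and rows downward; lengths in m; the calibration is good to about 2 mm. The wrist camera is an equidistant fisheye: a pixel r from the principal point sees the ray r / f radians off the axis. A picture is of the moment at which its call begins: read the wrist's pose just before it. camera_params takes no time and is no camera call; for the wrist camera it gives the pose at the moment of the call.
- order.sign_off(): hands the job in; it is judged then, once.
The state is a dict: "time_s": time; "joints": joint angles; "qd": joint speeds; "tau": joint torques, N m; "position": TCP position; "tcp_rot": TCP orientation; "force": force on the tool from outside, world axes, zero at the start; "ft_torque": the same for the moment, N m; "width": finger opening in m; "gripper_force": force on a finger pad.
Only numpy, scipy, OpenCV 4.12 (cv2) and the standard library are available. Lean on these libraries where they do the work, as an engineer would, in place of code of your own. Each camera call takes 0.05 s, during which the arm holds its last target. There are 200 camera calls.

## Task

Take the lifting hook out of its fork stand, pass its prong through the eye of the middle-sized of the three check weights and lift the weight off the wooden block with it; the gripper itself must never touch a weight, and the other two weights, the bottle, the carton and the camera stay as they are. Finish while still holding the hook, with the weight hanging still and plumb straight in front of the inspection camera: the middle of its round body level with the lens and on the lens's line of sight, about 80 mm from the lens, and the prong pointing at the lens so that the hook's shaft is behind the weight. Do not put it down or let go at the end.

Things in the scene. Friction and masses are not known exactly. Their poses are not given: they have to be found in the camera images.
- hook: Upright steel hook, 120 g. Origin: foot of the shaft, where the prong starts; z up the shaft, x the prong's way. Prong: straight 5 mm rod from the origin to (50, 0, 10) mm, rising to its tip. Shaft 8 mm thick to z=70; collar 34x34 mm, z=70 to 76, rests on the fork; black square grip 14x14 mm (sides along x, y), z=76 to 150: grip it from above, TCP about z=120.
- hook_tip (a point): Centre of the prong's round tip, at (50, 0, 10) mm in the hook's frame.
- stand: Fixed fork stand. Origin: on the table below the hook's shaft. Two level arms along x, 44 mm wide overall, top z=100 mm, 16 mm slot between them from x=-28 mm to its open end at x=22 mm; upright at x=-36 mm. The hook hangs by its collar, shaft at the origin, prong along +x, hook origin at z=30 mm; lifted straight up, the prong passes through the slot.
- block: Fixed wooden block 130 (x) x 290 (y) x 12 mm high with a dark pad on top, origin under its centre. The three weights stand on it in a row along y, 90 mm apart, in any order.
- weight_mid: The middle-sized weight, about 200 g: steel cylinder 34 mm across, 28 mm high, with an upright ring (eye) on top, to 59 mm. Origin: centre of its underside; z up; x is the eye's axis, the way a rod passes through it. All three weights have the same ring: bar 5 mm thick, hole 20 mm across.
- weight_mid_eye (a point): Centre of the eye's hole of the middle-sized weight, 44 mm above its underside.
- weight_mid_centre (a point): Middle of the round body of the middle-sized weight, 14 mm above its underside, on its axis.
- weight_small: The small weight, 100 g, to be left alone: cylinder 26 mm across, 24 mm high, ring to 55 mm. Origin: centre of its underside.
- weight_large: The large weight, 500 g, to be left alone: cylinder 46 mm across, 38 mm high, ring to 69 mm. Origin: centre of its underside.
- lens (a point): Centre of the inspection camera's round front lens, 34 mm across, 120 to 160 mm above the table. x is level and points from the lens back into the camera (it looks along -x); z up. The head, 50 mm wide and 46 mm high about the lens axis, starts 22 mm behind the lens; the fixed foot 23 mm behind it; the column, to z=244 mm, 103 mm behind it.
- head (a joint): Height setting of the camera head on its column, m: the lens is this much above 120 mm. Stiff; leave it as it is.
- bottle: Brown bottle 56 mm across and 120 mm high, to be left alone. Origin: centre of its underside.
- pad: Flat carton 100 x 150 x 20 mm, to be left alone. Origin: centre of its underside.

How it is judged:
By the outcome, as a careful person would: the job done as asked, in the order asked, and still so for the second after the job is handed in, while the arm keeps its last pose, push and grip.
It also fails if it takes over 64 s, if anything falls off the work surface, if the arm or the gripper's body presses on something with over 40 N, if the wrist force passes 120 N, or if a joint passes its speed limit or range.

## Working session

There is one attempt and no reset: what is moved stays moved. The work goes in short steps, Python scripts to look and compute and a tool call to move; the robot and the scene stay as the last step left them, time stands still between calls to the robot, and variables do not carry over. Pictures are saved under pics/ and viewed, at most 10 in all, crops included, and the job is handed in when it is done.

```bash
ls; mkdir -p pics
```

Run:
```python
from rig import manip, vision, order
import cv2,numpy as np
s=manip.sense();print(s['time_s'],s['position'],s['tcp_rot'],s['width'],s['force'])
for n in ['side','top']:
    im=vision.get_image(n);cv2.imwrite(f'pics/{n}0.png',im)
    p=vision.camera_params(n);print(n,np.round(p['mtx'],2).tolist(),np.round(p['extrinsics'],4).tolist())
```

```text
pics
rig.py
0.0 [0.31893001 0.65056971 0.24911854] [-1.79909062e+02  8.28960133e-03  1.53890957e+02] 0.08499886423129735 [ 0.2727199  -0.00731067  0.23221661]
side [[408.81, 0.0, 262.61], [0.0, 408.81, 185.9], [0.0, 0.0, 1.0]] [[0.779, -0.3988, 0.4838, -0.0847], [-0.627, -0.5006, 0.5969, -0.809], [0.0042, -0.7684, -0.64, 0.9369], [0.0, 0.0, 0.0, 1.0]]
top [[393.9, 0.0, 258.57], [0.0, 393.9, 191.65], [0.0, 0.0, 1.0]] [[-0.0172, -0.9989, 0.0426, 0.5147], [-0.9998, 0.0173, 0.0034, -0.0326], [-0.0041, -0.0425, -0.9991, 1.0655], [0.0, 0.0, 0.0, 1.0]]
```

View pics/side0.png

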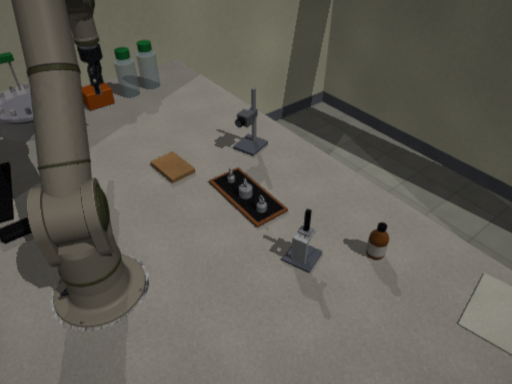

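View pics/top0.png

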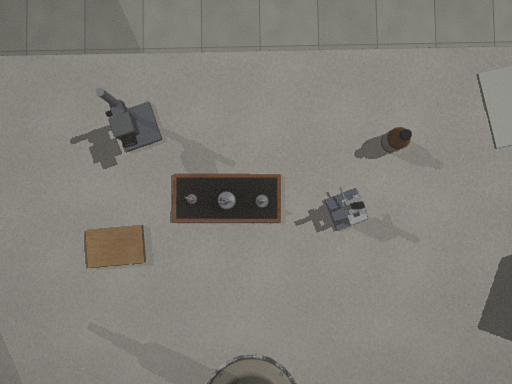

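The side view shows the stand with the hook (~305,240), the bottle (378,240), the block with the weights (231..262,178..206) and the inspection camera (250,120). In the top view the weights are at u=191, 227 and 262 with v≈200, the stand is at (347,209) and the camera at (125,125). I'll magnify.

Run:
```python
import cv2,numpy as np
t=cv2.imread('pics/top0.png');s=cv2.imread('pics/side0.png')
r=lambda im,x,y,w,h,k:cv2.resize(im[y:y+h,x:x+w],(w*k,h*k),interpolation=cv2.INTER_CUBIC)
a=np.hstack([r(t,170,170,114,56,4),r(t,320,180,56,56,4)])   #680x224
b=np.hstack([r(s,205,160,90,70,4),r(s,275,200,50,70,4),r(t,90,85,60,70,4)])  #800x280
c=np.zeros((224+280,800,3),np.uint8);c[:224,:a.shape[1]]=a;c[224:,:b.shape[1]]=b
cv2.imwrite('pics/m1.png',c)
```

```text
(no output)
```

View pics/m1.png

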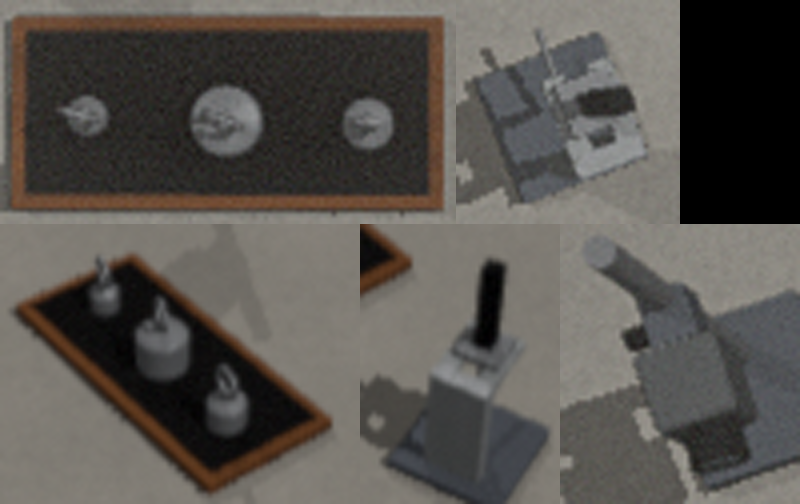

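The weight at the right in the top view (u≈262, v≈200) is the middle one, about 12.5 px across against 10 and 18. The prong points towards the top of the top view, i.e. about +x with some +y. Next I'll triangulate roughly and set up helpers.

Create h.py:
```python
from rig import manip, vision, order
import numpy as np, cv2
from scipy.spatial.transform import Rotation as R
def ray(n,uv,p=None):
    p=p or vision.camera_params(n);K=np.array(p['mtx']);E=np.array(p['extrinsics'])
    x=(uv[0]-K[0,2])/K[0,0];y=(uv[1]-K[1,2])/K[1,1]
    if n=='wrist':
        r=np.hypot(x,y);s=np.sinc(r/np.pi);d=np.array([x*s,y*s,np.cos(r)])
    else: d=np.array([x,y,1.])
    d=E[:3,:3]@d
    return E[:3,3],d/np.linalg.norm(d)
def plane(n,uv,z,p=None):
    o,d=ray(n,uv,p);return o+d*(z-o[2])/d[2]
def tri(rays):
    A=sum(np.eye(3)-np.outer(d,d) for o,d in rays);b=sum((np.eye(3)-np.outer(d,d))@o for o,d in rays)
    x=np.linalg.solve(A,b);return x,[np.linalg.norm(np.cross(x-o,d)) for o,d in rays]
def Rt(): return R.from_euler('xyz',manip.sense()['tcp_rot'],degrees=True)
def to(pos,yaw=None):
    """shift & turn in tool axes to reach world pos / yaw (tool down)"""
    s=manip.sense();T=Rt();d=T.inv().apply(np.array(pos)-s['position'])
    rv=np.zeros(3)
    if yaw is not None: rv=(T.inv()*R.from_euler('xyz',[180,0,yaw],degrees=True)).as_rotvec(degrees=True)
    print('d',np.round(d,4),'rv',np.round(rv,2),'t',round(s['time_s'],2))
def proj(n,X,p=None):
    p=p or vision.camera_params(n);K=np.array(p['mtx']);E=np.array(p['extrinsics'])
    c=E[:3,:3].T@(np.array(X)-E[:3,3])
    if n=='wrist':
        t=np.arctan2(np.hypot(c[0],c[1]),c[2]);c=np.array([c[0],c[1],0])/np.hypot(c[0],c[1])*t+[0,0,1]
    else:c=c/c[2]
    return (K@c)[:2]
```

Run:
```python
from h import *
for a,b in [((262.2,200.5),(261.2,199)),((357.2,205),(308.2,210.2))]:
    print(tri([ray('top',a),ray('side',b)]))
print('block corners',[np.round(plane('top',c,.012),3) for c in [(173,174.5),(280.5,174.5),(280.5,222),(173,222)]])
print('prong tip',plane('top',(341,187.5),.04),'lens~',plane('top',(130,144),.14))
p=vision.camera_params('wrist');print(np.round(p['mtx'],1),np.round(p['extrinsics'],3))
to([.50,-.09,.30]);to([.50,-.09,.30],153.9-90)
```

```text
(array([ 0.53470178, -0.03797759,  0.05795758]), [np.float64(9.12101099571779e-05), np.float64(9.121010995708596e-05)])
(array([ 0.52108711, -0.25392807,  0.1743536 ]), [np.float64(0.003262462663932972), np.float64(0.003262462663932834)])
block corners [array([0.61 , 0.2  , 0.012]), array([ 0.605, -0.089,  0.012]), array([ 0.478, -0.086,  0.012]), array([0.482, 0.201, 0.012])]
prong tip [ 0.56544646 -0.24393243  0.04      ] lens~ [0.67223915 0.27292368 0.14      ]
[[297.3   0.  256. ]
 [  0.  297.3 192.9]
 [  0.    0.    1. ]] [[ 0.442  0.854  0.276  0.247]
 [ 0.897 -0.42  -0.137  0.684]
 [-0.001  0.308 -0.951  0.373]
 [ 0.     0.     0.     1.   ]]
d [-0.4886 -0.5854 -0.0499] rv [0. 0. 0.] t 0.1
d [-0.4886 -0.5854 -0.0499] rv [-6.000e-02  7.000e-02  8.999e+01] t 0.1
```

Emit:
{"api": "inch_along", "payload": {
  "segments": [
    {"aperture":0.085, "pos":[-0.10, -0.10, -0.05], "r":[0, 0, 24]},
    {"aperture":0.085, "pos":[-0.10, -0.10, -0.05], "r":[0, 0, 24]},
    {"aperture":0.085, "pos":[-0.10, -0.10, -0.05], "r":[0, 0, 24]},
    {"aperture":0.085, "pos":[-0.489, -0.585, -0.05], "r":[0, 0, 90]},
    {"aperture":0.085, "pos":[-0.489, -0.585, -0.05], "r":[0, 0, 90]},
    {"aperture":0.085, "pos":[-0.489, -0.585, -0.05], "r":[0, 0, 90]},
    {"aperture":0.085, "pos":[-0.489, -0.585, -0.05], "r":[0, 0, 90]},
    {"aperture":0.085, "pos":[-0.489, -0.585, -0.05], "r":[0, 0, 90]},
    {"aperture":0.085, "pos":[-0.489, -0.585, -0.05], "r":[0, 0, 90]},
    {"aperture":0.085, "pos":[-0.489, -0.585, -0.05], "r":[0, 0, 90]},
    {"aperture":0.085, "pos":[-0.489, -0.585, -0.05], "r":[0, 0, 90]},
    {"aperture":0.085, "pos":[-0.489, -0.585, -0.05], "r":[0, 0, 90]},
    {"aperture":0.085, "pos":[-0.489, -0.585, -0.05], "r":[0, 0, 90]},
    {"aperture":0.085, "pos":[-0.489, -0.585, -0.05], "r":[0, 0, 90]},
    {"aperture":0.085, "pos":[-0.489, -0.585, -0.05], "r":[0, 0, 90]},
    {"aperture":0.085, "pos":[-0.489, -0.585, -0.05], "r":[0, 0, 90]},
    {"aperture":0.085, "pos":[-0.489, -0.585, -0.05], "r":[0, 0, 90]},
    {"aperture":0.085, "pos":[-0.489, -0.585, -0.05], "r":[0, 0, 90]},
    {"aperture":0.085, "pos":[-0.489, -0.585, -0.05], "r":[0, 0, 90]}
  ]
}}

```text
time_s: 1.68
position: [0.5009, -0.0946, 0.3004]
tcp_rot: [179.9, 0.1, 63.6]
force: [-0.5, -0.2, -0.0]
width: 0.0853
gripper_force: 0.0
```

Run:
```python
from h import *
s=manip.sense();print(s['position'],s['tcp_rot'],s['joints'])
import pickle
p=vision.camera_params('wrist');im=vision.get_image('wrist');cv2.imwrite('pics/w1.png',im);pickle.dump(p,open('w1.pkl','wb'))
```

```text
[ 0.500936   -0.0945969   0.30035948] [1.79899557e+02 5.79937982e-02 6.36426380e+01] [-20.10646269  17.69453683  32.01037644 117.53432723 -12.42356472
  47.92191334  -7.30326757]
```

View pics/w1.png

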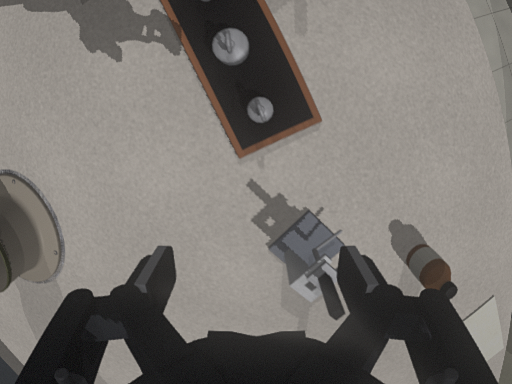

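The wrist view shows the mid weight at (260,109), the large at (230,46), and the stand with the hook around (315,270), grip near (330,290). I'll go closer for the eye and grip.

Run:
```python
from h import *
to([.495,-.105,.21])
```

```text
d [-0.0101 -0.0023  0.0905] rv [0. 0. 0.] t 1.73
```

Emit:
{"api": "inch_along", "payload": {
  "segments": [
    {"aperture":0.085, "pos":[-0.01, 0, 0.09]},
    {"aperture":0.085, "pos":[-0.01, 0, 0.09]},
    {"aperture":0.085, "pos":[-0.01, 0, 0.09]},
    {"aperture":0.085, "pos":[-0.01, 0, 0.09]}
  ]
}}

```text
time_s: 2.07
position: [0.4947, -0.0983, 0.2082]
tcp_rot: [-179.7, 0.1, 63.8]
force: [-0.0, -0.2, -0.2]
width: 0.0848
gripper_force: 0.0
```

Run:
```python
from h import *
import pickle
p=vision.camera_params('wrist');im=vision.get_image('wrist');cv2.imwrite('pics/w2.png',im);pickle.dump(p,open('w2.pkl','wb'))
c=proj('wrist',[.535,-.038,.056],p);print('cam',p['extrinsics'][:3,3] if hasattr(p['extrinsics'],'shape') else p['extrinsics'],'pred eye',c)
x,y=int(c[0])-50,max(0,int(c[1])-45)
a=cv2.resize(im[y:y+90,x:x+100],None,fx=4,fy=4,interpolation=cv2.INTER_CUBIC)
b=cv2.resize(im[190:290+80,260:400],None,fx=2.5,fy=2.5,interpolation=cv2.INTER_CUBIC)
o=np.zeros((450,400+b.shape[1],3),np.uint8);o[:a.shape[0],:a.shape[1]]=a;o[:b.shape[0],400:400+b.shape[1]]=b[:450]
cv2.imwrite('pics/m2.png',o);print(x,y,o.shape)
```

```text
cam [ 0.52922491 -0.02908584  0.33222091] pred eye [267.54964675 104.92379688]
217 59 (450, 750, 3)
```

View pics/m2.png

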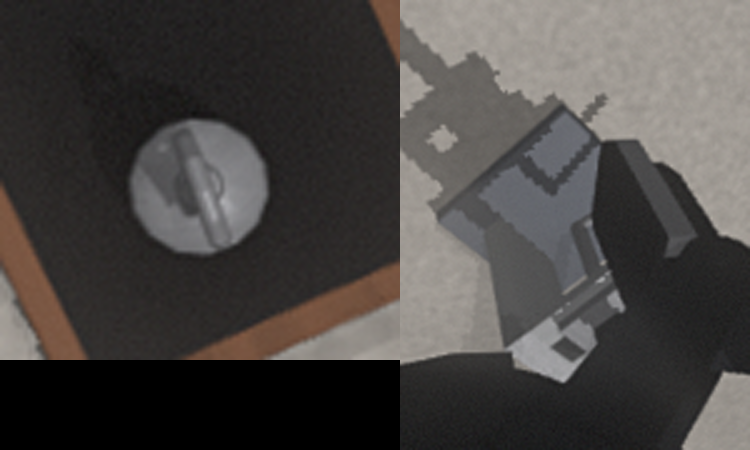

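The eye ring runs from (182,133) to (222,242) in the crop, i.e. full-image (262.5,92.3)–(272.5,119.5). The body is centred at (266.5,105.8). The gripper hides the stand here, so I'll get a view above it.

Run:
```python
from h import *
import pickle
p=pickle.load(open('w2.pkl','rb'))
for z in (.052,.056,.060):
    a=plane('wrist',(262.5,92.25),z,p);b=plane('wrist',(272.5,119.5),z,p);d=a-b
    print(z,a,b,'len',np.linalg.norm(d),'az',np.degrees(np.arctan2(d[1],d[0])),'mid',(a+b)/2)
print('body',plane('wrist',(266.5,105.75),.04,p), 'dia',np.linalg.norm(plane('wrist',(217+131/4,59+187/4),.04,p)-plane('wrist',(217+269/4,59+187/4),.04,p)))
q=pickle.load(open('w1.pkl','rb'));print('height check',tri([ray('wrist',(266.5,105.75),p),ray('top',(262.2,200.5)),ray('side',(261.2,199))]))
to([.48,-.31,.29])
```

```text
0.052 [ 0.53612245 -0.02535149  0.052     ] [ 0.53323086 -0.05252908  0.052     ] len 0.0273309856576881 az 83.92678011589781 mid [ 0.53467665 -0.03894028  0.052     ]
0.056 [ 0.536024   -0.02540479  0.056     ] [ 0.53317367 -0.05219444  0.056     ] len 0.026940850807577764 az 83.92678011589787 mid [ 0.53459883 -0.03879961  0.056     ]
0.06 [ 0.53592554 -0.0254581   0.06      ] [ 0.53311649 -0.0518598   0.06      ] len 0.026550715957467427 az 83.92678011589796 mid [ 0.53452101 -0.03865895  0.06      ]
body [ 0.53406194 -0.03880309  0.04      ] dia 0.0335018520853698
height check (array([ 0.5343059 , -0.03814828,  0.05829499]), [np.float64(0.0005487063874863452), np.float64(0.00047567676617555894), np.float64(0.00011056644294267201)])
d [-0.197   0.0787 -0.08  ] rv [0. 0. 0.] t 2.12
```

Emit:
{"api": "inch_along", "payload": {
  "segments": [
    {"aperture":0.085, "pos":[-0.05, 0.02, -0.08]},
    {"aperture":0.085, "pos":[-0.05, 0.02, -0.08]},
    {"aperture":0.085, "pos":[-0.197, 0.079, -0.08]},
    {"aperture":0.085, "pos":[-0.197, 0.079, -0.08]},
    {"aperture":0.085, "pos":[-0.197, 0.079, -0.08]},
    {"aperture":0.085, "pos":[-0.197, 0.079, -0.08]},
    {"aperture":0.085, "pos":[-0.197, 0.079, -0.08]},
    {"aperture":0.085, "pos":[-0.197, 0.079, -0.08]}
  ]
}}

```text
time_s: 2.78
position: [0.4803, -0.3129, 0.2928]
tcp_rot: [179.8, 0.0, 63.6]
force: [0.5, 1.0, -0.5]
width: 0.085
gripper_force: 0.0
```

Run:
```python
from h import *
import pickle
p=vision.camera_params('wrist');im=vision.get_image('wrist');cv2.imwrite('pics/w3.png',im);pickle.dump(p,open('w3.pkl','wb'))
g=tri([ray('top',(357.2,205)),ray('side',(308.2,210.2))])[0]
c=proj('wrist',g,p);print(c)
x,y=int(c[0])-90,max(0,int(c[1])-80)
a=cv2.resize(im[y:y+150,x:x+200],None,fx=4,fy=4,interpolation=cv2.INTER_CUBIC);cv2.imwrite('pics/m3.png',a);print(x,y,a.shape)
```

```text
[268.50325311 107.14782504]
178 27 (600, 800, 3)
```

View pics/m3.png

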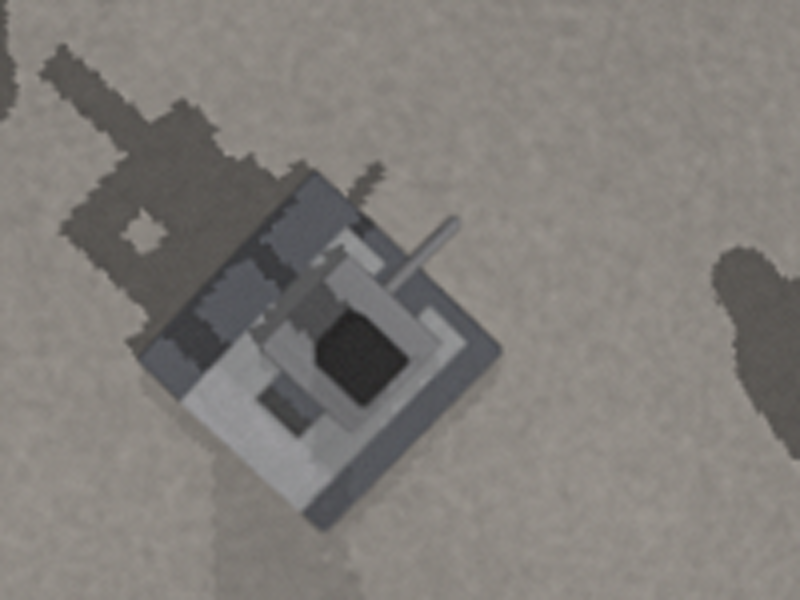

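The grip's black top is centred near (362,357) in the crop. The collar corners are (345,258), (440,350), (350,432) and (260,335), and the prong tip is at (455,220), offset (178,27), scale 4.

Run:
```python
from h import *
import pickle
p=pickle.load(open('w3.pkl','rb'))
f=lambda c:(178+(c[0]+.5)/4-.5,27+(c[1]+.5)/4-.5)
w=lambda c,z:plane('wrist',f(c),z,p)
im=cv2.imread('pics/w3.png');g=im[27:177,178:378].max(2)
m=(g<50).astype(np.uint8);n,l,st,ce=cv2.connectedComponentsWithStats(m)
i=l[88,90];print('grip blob',st[i],ce[i])
r=cv2.minAreaRect(np.argwhere(l==i)[:,::-1].astype(np.float32));print(r)
C=[w(c,.106) for c in [(345,258),(440,350),(350,432),(260,335)]]
for k in range(4):
    d=C[(k+1)%4]-C[k];print('collar edge',np.linalg.norm(d),np.degrees(np.arctan2(d[1],d[0])))
print('collar c',np.mean(C,0))
gc=(178+ce[i][0],27+ce[i][1])
print('grip top at .18',plane('wrist',gc,.18,p), 'at .165',plane('wrist',gc,.165,p))
t=w((453,222),.04);print('tip',t,'ray',)
for c in (np.mean(C,0),plane('wrist',gc,.175,p)):
    d=t-c;print('prong az',np.degrees(np.arctan2(d[1],d[0])),np.hypot(*d[:2]))
a=w((390,285),.034);d=t-a;print('prong az direct',np.degrees(np.arctan2(d[1],d[0])))
B=[w(c,.008) for c in [(312,172),(500,350),(323,530),(138,358)]]
for k in range(4):
    d=B[(k+1)%4]-B[k];print('plate edge',np.linalg.norm(d),np.degrees(np.arctan2(d[1],d[0])))
# heights: two wrist... grip top tri with top & side
print(tri([ray('wrist',gc,p),ray('top',(357.2,205)),ray('side',(308.2,210.2))]))
```

```text
grip blob [ 79  78  22  23 299] [89.01672241 88.62541806]
((88.75000762939453, 88.75000762939453), (19.091880798339844, 15.55634880065918), 45.0)
collar edge 0.03435331219611543 -70.29973136194985
collar edge 0.03197482485249732 -163.26238789180096
collar edge 0.03465077466371505 105.97041699946504
collar edge 0.029737255499995948 16.08198484575336
collar c [ 0.51720235 -0.26026624  0.106     ]
grip top at .18 [ 0.51688234 -0.25924823  0.18      ] at .165 [ 0.51706264 -0.26024558  0.165     ]
tip [ 0.56431907 -0.24316439  0.04      ] ray
prong az 19.949261481473464 0.05012443415997287
prong az 19.111512253496358 0.05014019916967791
prong az direct 20.314493558813144
plate edge 0.08843011668112652 -69.62423436070402
plate edge 0.0880992812460943 -159.98927785671054
plate edge 0.08805722964567868 109.6726284435899
plate edge 0.0870170666332822 20.256075432587966
(array([ 0.51904168, -0.25626273,  0.17635862]), [np.float64(0.003854549223381207), np.float64(0.004869304714947904), np.float64(0.0031293487059147742)])
```

Run:
```python
from h import *
to([.517,-.260,.150],110.2)
```

```text
d [0.0614 0.0097 0.1421] rv [ 1.40e-01  4.00e-02 -4.64e+01] t 2.83
```

Emit:
{"api": "inch_along", "payload": {
  "segments": [
    {"aperture":0.06, "pos":[0.061, 0.01, 0.03], "r":[0, 0, -46.4]},
    {"aperture":0.06, "pos":[0.061, 0.01, 0.03], "r":[0, 0, -46.4]},
    {"aperture":0.06, "pos":[0.061, 0.01, 0.03], "r":[0, 0, -46.4]},
    {"aperture":0.06, "pos":[0.061, 0.01, 0.03], "r":[0, 0, -46.4]},
    {"aperture":0.06, "pos":[0.061, 0.01, 0.03], "r":[0, 0, -46.4]},
    {"aperture":0.06, "pos":[0.061, 0.01, 0.03], "r":[0, 0, -46.4]},
    {"aperture":0.06, "pos":[0.061, 0.01, 0.03], "r":[0, 0, -46.4]},
    {"aperture":0.06, "pos":[0.061, 0.01, 0.03], "r":[0, 0, -46.4]},
    {"aperture":0.06, "pos":[0.061, 0.01, 0.03], "r":[0, 0, -46.4]}
  ]
}}

```text
time_s: 3.58
position: [0.517, -0.2583, 0.2609]
tcp_rot: [179.9, 0.0, 110.3]
force: [0.3, -0.0, 0.2]
width: 0.0603
gripper_force: 0.0
```

Run:
```python
from h import *
s=manip.sense();print(s['position'],s['tcp_rot'],s['joints'])
to([.517,-.260,.150],110.2)
```

```text
[ 0.51696135 -0.25826603  0.26093991] [1.79942389e+02 1.39622225e-02 1.10281087e+02] [  8.87483584  24.09287021  16.95445881 111.45615304  -9.61101614
  45.73941449  51.44202537]
d [-0.0016 -0.0007  0.1109] rv [0.06 0.01 0.08] t 3.58
```

Emit:
{"api": "inch_along", "payload": {
  "segments": [
    {"aperture":0.06, "pos":[-0.0016, -0.0007, 0.04]},
    {"aperture":0.06, "pos":[-0.0016, -0.0007, 0.07]},
    {"aperture":0.06, "pos":[-0.0016, -0.0007, 0.095]},
    {"aperture":0.06, "pos":[-0.0016, -0.0007, 0.111]},
    {"aperture":0.06, "pos":[-0.0016, -0.0007, 0.111]},
    {"aperture":0, "pos":[-0.0016, -0.0007, 0.111]},
    {"aperture":0, "pos":[-0.0016, -0.0007, 0.111]},
    {"aperture":0, "pos":[-0.0016, -0.0007, 0.111]},
    {"aperture":0, "pos":[-0.0016, -0.0007, 0.111]},
    {"aperture":0, "pos":[-0.0016, -0.0007, 0.111]},
    {"aperture":0, "pos":[-0.0016, -0.0007, 0.111]}
  ],
  "squeeze": 70
}}

```text
time_s: 4.5
position: [0.5169, -0.2617, 0.1501]
tcp_rot: [179.9, 0.1, 110.3]
force: [0.6, 1.7, 7.8]
width: 0.0128
gripper_force: 69.7
```

Emit:
{"api": "inch_along", "payload": {
  "segments": [
    {"aperture":0, "pos":[0, 0, -0.015]},
    {"aperture":0, "pos":[0, 0, -0.035]},
    {"aperture":0, "pos":[0, 0, -0.065]},
    {"aperture":0, "pos":[0, 0, -0.1]},
    {"aperture":0, "pos":[0, 0, -0.12]},
    {"aperture":0, "pos":[0, 0, -0.12]},
    {"aperture":0, "pos":[0, 0, -0.12]}
  ]
}}

```text
time_s: 5.08
position: [0.5165, -0.2617, 0.2702]
tcp_rot: [179.9, 0.1, 110.3]
force: [-0.3, -0.7, -2.1]
width: 0.0131
gripper_force: 68.5
```

Run:
```python
from h import *
import pickle
s=manip.sense();print(s['position'],s['tcp_rot'],s['force'],s['time_s'])
p=vision.camera_params('wrist');im=vision.get_image('wrist');cv2.imwrite('pics/w4.png',im);pickle.dump(p,open('w4.pkl','wb'))
si=vision.get_image('side');cv2.imwrite('pics/side4.png',si)
P=np.array(s['position']);a=np.radians(s['tcp_rot'][2]-90);u=np.array([np.cos(a),np.sin(a),0])
O=P-[0,0,.12];T=O+.05*u+[0,0,.01]
for n,q in (('wrist',p),('side',None)): print(n,'pred foot',proj(n,O,q),'tip',proj(n,T,q))
c=proj('wrist',(O+T)/2,p);x=int(c[0])-75;y=min(int(c[1])-60,264)
A=cv2.resize(im[y:y+120,x:x+150],None,fx=3,fy=3,interpolation=cv2.INTER_CUBIC)
d=proj('side',O);X=int(d[0])-35;Y=int(d[1])-60
B=cv2.resize(si[Y:Y+90,X:X+85],None,fx=4,fy=4,interpolation=cv2.INTER_CUBIC)
o=np.zeros((360,790,3),np.uint8);o[:,:450]=A;o[:,450:790]=B;cv2.imwrite('pics/m4.png',o);print(x,y,X,Y)
```

```text
[ 0.51653941 -0.26165864  0.27023395] [1.79873693e+02 8.78266592e-02 1.10282475e+02] [-0.25652741 -0.72700798 -2.09339672] 5.0833
wrist pred foot [257.60567652 191.21674802] tip [317.03681991 194.72100909]
side pred foot [307.09909429 218.9703986 ] tip [315.22442793 205.7137659 ]
212 132 272 158
```

View pics/m4.png

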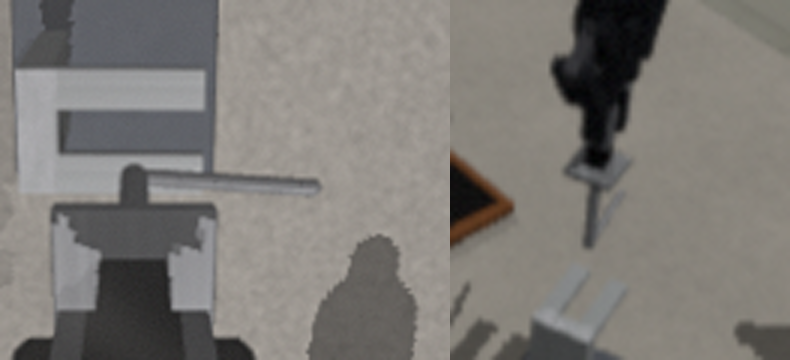

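The prong matches the prediction within a pixel: seen in the crop, foot (134,179) and tip (317,186); side view foot (590,245). So the grasp is as modelled. Now to the pre-thread pose.

Run:
```python
from h import *
to([.4647,-.0315,.20],84)
```

```text
d [0.233  0.0318 0.0685] rv [-0.05 -0.04 26.29] t 5.18
```

Emit:
{"api": "inch_along", "payload": {
  "segments": [
    {"aperture":0, "pos":[0.03, 0.004, 0]},
    {"aperture":0, "pos":[0.06, 0.008, 0]},
    {"aperture":0, "pos":[0.095, 0.013, 0], "r":[0, 0, 5]},
    {"aperture":0, "pos":[0.135, 0.018, 0.02], "r":[0, 0, 11]},
    {"aperture":0, "pos":[0.175, 0.024, 0.04], "r":[0, 0, 18]},
    {"aperture":0, "pos":[0.205, 0.028, 0.06], "r":[0, 0, 24]},
    {"aperture":0, "pos":[0.225, 0.031, 0.0685], "r":[0, 0, 26.3]},
    {"aperture":0, "pos":[0.233, 0.0318, 0.0685], "r":[0, 0, 26.3]},
    {"aperture":0, "pos":[0.233, 0.0318, 0.0685], "r":[0, 0, 26.3]},
    {"aperture":0, "pos":[0.233, 0.0318, 0.0685], "r":[0, 0, 26.3]},
    {"aperture":0, "pos":[0.233, 0.0318, 0.0685], "r":[0, 0, 26.3]}
  ]
}}

```text
time_s: 6.1
position: [0.4659, -0.0334, 0.2008]
tcp_rot: [179.9, 0.0, 83.9]
force: [-0.2, -0.9, -1.4]
width: 0.0129
gripper_force: 68.5
```

Run:
```python
from h import *
import pickle
s=manip.sense();print(s['position'],s['tcp_rot'])
p=vision.camera_params('wrist');im=vision.get_image('wrist');cv2.imwrite('pics/w5.png',im);pickle.dump(p,open('w5.pkl','wb'))
print('eye',proj('wrist',[.5343,-.0388,.056],p),'lens',proj('wrist',[.672,.273,.14],p))
to([.4647,-.0315,.1685],84)
```

```text
[ 0.46592255 -0.03344468  0.20083545] [1.79938640e+02 3.18459442e-02 8.39376452e+01]
eye [328.34480108 180.94953721] lens [ 449.93719387 -137.36040924]
d [ 0.002  -0.0015  0.0324] rv [ 0.07  0.02 -0.1 ] t 6.15
```

View pics/w5.png

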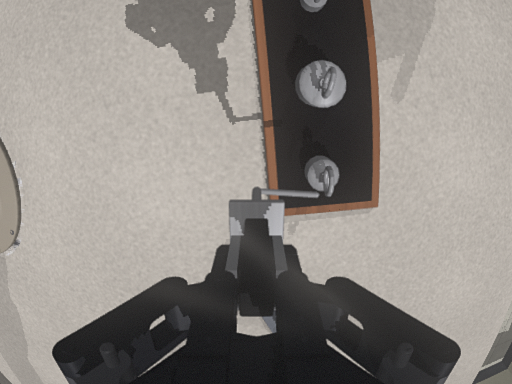

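Eye ring at (328,180) as predicted, prong tip at (318,195) pointing at it. Descend, then thread 45 mm along tool +y.

Emit:
{"api": "inch_along", "payload": {
  "segments": [
    {"aperture":0, "pos":[0.002, -0.0015, 0.015]},
    {"aperture":0, "pos":[0.002, -0.0015, 0.028]},
    {"aperture":0, "pos":[0.002, -0.0015, 0.0324]},
    {"aperture":0, "pos":[0.002, -0.0015, 0.0324]},
    {"aperture":0, "pos":[0.002, 0.004, 0.0324]},
    {"aperture":0, "pos":[0.002, 0.010, 0.0324]},
    {"aperture":0, "pos":[0.002, 0.016, 0.0324]},
    {"aperture":0, "pos":[0.002, 0.022, 0.0324]},
    {"aperture":0, "pos":[0.002, 0.028, 0.0324]},
    {"aperture":0, "pos":[0.002, 0.034, 0.0324]},
    {"aperture":0, "pos":[0.002, 0.040, 0.0324]},
    {"aperture":0, "pos":[0.002, 0.0435, 0.0324]},
    {"aperture":0, "pos":[0.002, 0.0435, 0.0324]},
    {"aperture":0, "pos":[0.002, 0.0435, 0.0324]}
  ]
}}

```text
time_s: 7.32
position: [0.5087, -0.0346, 0.168]
tcp_rot: [-180.0, 0.0, 84.0]
force: [-0.3, -0.1, -1.3]
width: 0.0129
gripper_force: 68.6
```

Run:
```python
from h import *
import pickle
s=manip.sense();print(s['position'],s['tcp_rot'],s['ft_torque'])
p=vision.camera_params('wrist');im=vision.get_image('wrist');cv2.imwrite('pics/w6.png',im);pickle.dump(p,open('w6.pkl','wb'))
c=proj('wrist',[.5343,-.0388,.056],p);print('eye',c)
x,y=int(c[0])-75,int(c[1])-50
cv2.imwrite('pics/m6.png',cv2.resize(im[y:y+110,x:x+150],None,fx=4,fy=4,interpolation=cv2.INTER_CUBIC))
```

```text
[ 0.50872524 -0.0345665   0.16797243] [-1.79979514e+02  6.21409349e-03  8.39835273e+01] [ 0.04000911 -0.01413118  0.02630442]
eye [287.96929572 195.39053622]
```

View pics/m6.png

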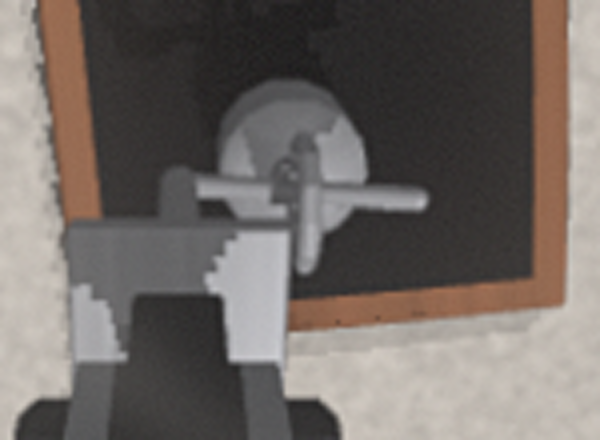

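Threaded: the ring (crop (303,200)) sits over the prong, with the prong tip beyond at (425,200). Lift gently.

Emit:
{"api": "inch_along", "payload": {
  "segments": [
    {"aperture":0, "pos":[0, 0, -0.003]},
    {"aperture":0, "pos":[0, 0, -0.006]},
    {"aperture":0, "pos":[0, 0, -0.009]},
    {"aperture":0, "pos":[0, 0, -0.012]},
    {"aperture":0, "pos":[0, 0, -0.015]},
    {"aperture":0, "pos":[0, 0, -0.019]},
    {"aperture":0, "pos":[0, 0, -0.024]},
    {"aperture":0, "pos":[0, 0, -0.032]},
    {"aperture":0, "pos":[0, 0, -0.042]},
    {"aperture":0, "pos":[0, 0, -0.053]},
    {"aperture":0, "pos":[0, 0, -0.065]},
    {"aperture":0, "pos":[0, 0, -0.077]},
    {"aperture":0, "pos":[0, 0, -0.089]},
    {"aperture":0, "pos":[0, 0, -0.100]},
    {"aperture":0, "pos":[0, 0, -0.108]},
    {"aperture":0, "pos":[0, 0, -0.114]},
    {"aperture":0, "pos":[0, 0, -0.118]},
    {"aperture":0, "pos":[0, 0, -0.12]},
    {"aperture":0, "pos":[0, 0, -0.12]}
  ],
  "squeeze": 100
}}

```text
time_s: 8.95
position: [0.5088, -0.0345, 0.2883]
tcp_rot: [180.0, -0.0, 84.0]
force: [0.6, -0.0, -3.5]
width: 0.0125
gripper_force: 97.4
```

Run:
```python
from h import *
import pickle
s=manip.sense();print(s['position'],s['tcp_rot'],s['force'],s['time_s'])
p=vision.camera_params('wrist');im=vision.get_image('wrist');cv2.imwrite('pics/w7.png',im);pickle.dump(p,open('w7.pkl','wb'))
to_=vision.get_image('top');cv2.imwrite('pics/top7.png',to_);si=vision.get_image('side');cv2.imwrite('pics/side7.png',si)
A=cv2.resize(im[90:265,215:365],None,fx=2.2,fy=2.2,interpolation=cv2.INTER_CUBIC)
B=cv2.resize(cv2.imread('pics/side0.png')[85:160,225:275],None,fx=4,fy=4,interpolation=cv2.INTER_CUBIC)
C=cv2.resize(cv2.imread('pics/top0.png')[85:160,90:165],None,fx=3.5,fy=3.5,interpolation=cv2.INTER_CUBIC)
o=np.zeros((390,800,3),np.uint8);print(A.shape,B.shape,C.shape)
o[:A.shape[0],:330]=A;o[:300,330:530]=B;o[:C.shape[0],530:530+C.shape[1]]=C;cv2.imwrite('pics/m7.png',o)
```

```text
[ 0.50879958 -0.03453631  0.28830184] [ 1.79985660e+02 -3.32868828e-03  8.39869545e+01] [ 5.51586936e-01 -1.01566482e-03 -3.45984973e+00] 8.95
(385, 330, 3) (300, 200, 3) (262, 262, 3)
```

View pics/m7.png

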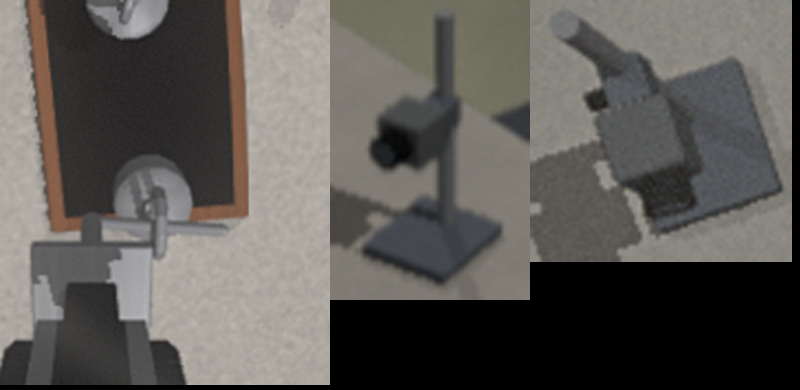

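The weight hangs mid-prong (wrist, ring at (158,225) in the crop), wrist force up by about 2 N. The inspection camera faces about −x; its foot edges give an axis azimuth of about 16°. I'll move back and left for close wrist views of it.

Run:
```python
from h import *
to([.47,.09,.288],106)
```

```text
d [ 0.1198 -0.0514 -0.0004] rv [-5.000e-02  1.000e-02 -2.201e+01] t 9.1
```

Emit:
{"api": "inch_along", "payload": {
  "segments": [
    {"aperture":0, "pos":[0.002, -0.001, 0], "r":[0, 0, -0.4]},
    {"aperture":0, "pos":[0.007, -0.003, 0], "r":[0, 0, -1.3]},
    {"aperture":0, "pos":[0.016, -0.007, 0], "r":[0, 0, -3]},
    {"aperture":0, "pos":[0.028, -0.012, 0], "r":[0, 0, -5]},
    {"aperture":0, "pos":[0.042, -0.018, 0], "r":[0, 0, -7.6]},
    {"aperture":0, "pos":[0.056, -0.024, 0], "r":[0, 0, -10.2]},
    {"aperture":0, "pos":[0.070, -0.030, 0], "r":[0, 0, -12.8]},
    {"aperture":0, "pos":[0.084, -0.036, 0], "r":[0, 0, -15.4]},
    {"aperture":0, "pos":[0.097, -0.042, 0], "r":[0, 0, -17.8]},
    {"aperture":0, "pos":[0.108, -0.047, 0], "r":[0, 0, -20]},
    {"aperture":0, "pos":[0.115, -0.050, 0], "r":[0, 0, -21.2]},
    {"aperture":0, "pos":[0.119, -0.051, 0], "r":[0, 0, -21.8]},
    {"aperture":0, "pos":[0.12, -0.051, 0], "r":[0, 0, -22]},
    {"aperture":0, "pos":[0.12, -0.051, 0], "r":[0, 0, -22]},
    {"aperture":0, "pos":[0.12, -0.051, 0], "r":[0, 0, -22]}
  ]
}}

```text
time_s: 10.35
position: [0.4709, 0.0895, 0.2881]
tcp_rot: [180.0, 0.0, 105.9]
force: [0.5, -0.2, -3.2]
width: 0.0129
gripper_force: 97.4
```

Run:
```python
from h import *
import pickle
s=manip.sense();print(s['position'],s['tcp_rot'],s['force'],s['time_s'],s['joints'])
p=vision.camera_params('wrist');im=vision.get_image('wrist');cv2.imwrite('pics/w8.png',im);pickle.dump(p,open('w8.pkl','wb'))
print(proj('wrist',[.672,.273,.14],p))
to([.48,.19,.288],106)
```

```text
[0.47092295 0.08950729 0.2881107 ] [1.79990169e+02 2.32446454e-02 1.05912451e+02] [ 0.45706104 -0.16141163 -3.20000216] 10.35 [-31.9026282   14.98650715  18.0951766  121.25007442  -6.52972932
  44.6495291    6.18224638]
[478.90511375  78.3508344 ]
d [0.0942 0.0363 0.0001] rv [ 0.    0.02 -0.1 ] t 10.4
```

View pics/w8.png

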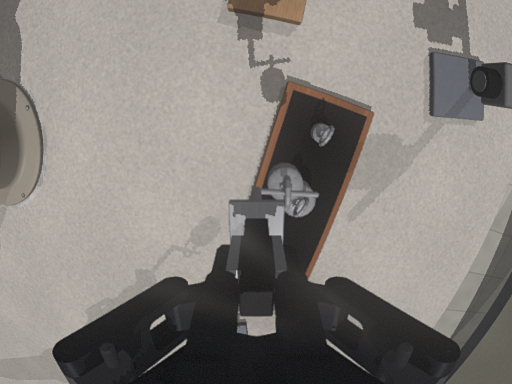

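The lens is at about (482,82) and the camera foot at (457,86). That was my 11th viewed picture, one over the limit of 10, so I'll view no more and work numerically from here. Second viewpoint next.

Emit:
{"api": "inch_along", "payload": {
  "segments": [
    {"aperture":0, "pos":[0.002, 0.001, 0]},
    {"aperture":0, "pos":[0.007, 0.003, 0]},
    {"aperture":0, "pos":[0.015, 0.006, 0]},
    {"aperture":0, "pos":[0.025, 0.010, 0]},
    {"aperture":0, "pos":[0.037, 0.014, 0]},
    {"aperture":0, "pos":[0.049, 0.019, 0]},
    {"aperture":0, "pos":[0.061, 0.023, 0]},
    {"aperture":0, "pos":[0.072, 0.028, 0]},
    {"aperture":0, "pos":[0.082, 0.032, 0]},
    {"aperture":0, "pos":[0.089, 0.034, 0]},
    {"aperture":0, "pos":[0.093, 0.036, 0]},
    {"aperture":0, "pos":[0.094, 0.036, 0]},
    {"aperture":0, "pos":[0.094, 0.036, 0]}
  ]
}}

```text
time_s: 11.48
position: [0.4792, 0.1904, 0.288]
tcp_rot: [-180.0, 0.0, 106.0]
force: [0.4, -0.0, -3.3]
width: 0.0125
gripper_force: 97.4
```

Run:
```python
from h import *
import pickle
s=manip.sense();print(s['position'],s['tcp_rot'],s['time_s'])
p=vision.camera_params('wrist');im=vision.get_image('wrist');cv2.imwrite('pics/w9.png',im);pickle.dump(p,open('w9.pkl','wb'))
for n in '89':
    q=pickle.load(open(f'w{n}.pkl','rb'));g=cv2.cvtColor(cv2.imread(f'pics/w{n}.png'),6)
    c=proj('wrist',[.672,.273,.14],q);print(n,c)
    x,y=int(c[0]),int(c[1])
    y0,x0=max(0,y-34),max(0,x-34);print(y0,x0);
    for r in g[y0:y+36:3,x0:min(512,x+36):3]: print(' '.join('%3d'%v for v in r))
```

```text
[0.47924489 0.19036112 0.28799336] [-1.79982535e+02  1.52972865e-02  1.05992327e+02] 11.4833
8 [478.90511375  78.3508344 ]
44 444
167 151  99 166 168 167 109 104 109 167 167 165 165 168 163 172 163 158 163 163 163 164 160
173 173 170 171 167 172 146 106 106 167 165 169 163 169 158 174 165 163 167 166 161 165 160
107 119 162 173 165 174 132 104 103 173 173 165 165 163 162 162 166 162 162 162 162 166 156
 93 109 107 111 105 114 115 104 103 168 174 172 166 170 165 158 172 166 164 161 161 165 163
101 103 102  97  89  82 109 111 108 102 110 119 166 162 169 163 169 157 166 157 166 167 162
101 104 103 104 103 101 101 102  70  72  90 100 178 175 172 163 163 163 166 157 161 156 162
105 104 104 102 102 102 101 104  85  71  67 105  98 102 171 168 163 151 123 107  87 138 168
103 104 105 103 101 102 103 102  78  69  67 105 105  51  51  52  53  54  54  53  58  99  95
103 104 106 105 104 105 106 102  80  70  51  33  35  33  34  40  52  55  55  53  64  99 104
105 1
[... 3016 characters left out ...]
  47  45  57  84 101 100 100
138 140 139 151 144 141 141 139 138 143  45  41  43  43  44  46  46  46  56  56  90 101 101  98
135 143 146 141 139 156 145 145 161 140 150 125 122  57  51  56  58  57  59  62  91 102 100 102
142 147 160 156 160 161 162 154 154 155 151 159 166 162 138  58  57  57  56  64  94 101 101 101
139 153 163 154 153 154 155 152 156 159 158 160 161 156 160 161 123  60  57  72  99 101 103 101
158 156 157 155 150 163 154 153 154 154 155 157 155 157 144 155 159 162 127  75  96  96  96  96
156 157 159 157 160 159 157 161 158 158 162 163 154 163 156 159 154 158 156 163 164 159 157 163
160 164 158 155 161 159 152 152 163 154 154 161 151 156 155 160 152 153 152 151 163 156 159 157
```

Create lens.py:
```python
from h import *
import pickle
rays=[];F={}
for n,seed in (('8',(479,80)),('9',(450,165))):
    q=pickle.load(open(f'w{n}.pkl','rb'));im=cv2.imread(f'pics/w{n}.png');g=cv2.cvtColor(im,6)
    k,l,st,ce=cv2.connectedComponentsWithStats((g>=48).astype(np.uint8),connectivity=4)
    i=l[seed[1],seed[0]];print(n,'glass',st[i],ce[i])
    pts=np.argwhere(l==i)[:,::-1].astype(np.float32);e=cv2.fitEllipse(cv2.convexHull(pts));print('ell',e)
    rays.append(ray('wrist',e[0],q))
    b=im.astype(int);m=((b[...,0]-b[...,2]>8)&(g>55)&(g<125)).astype(np.uint8)
    k,l,st,ce=cv2.connectedComponentsWithStats(m)
    j=max(range(1,k),key=lambda i:st[i,4] if st[i,0]>300 and st[i,1]<220 else 0);print('plate',st[j])
    M=l==j;x0,y0,w,h=st[j,:4]
    L=[plane('wrist',(np.argmax(M[y])-.5,y),.010,q) for y in range(y0+8,y0+h-8)]
    L=np.array(L)[:,:2].astype(np.float32)
    v=cv2.fitLine(L,cv2.DIST_HUBER,0,.01,.01).ravel();r=np.abs((L-v[2:])@[-v[1],v[0]])
    print('front edge az',np.degrees(np.arctan2(v[1],v[0])),'resid mm',1e3*np.median(r),len(L),v[2:])
    for nm,f in (('top',lambda c:np.argmax(c)-.5),('bot',lambda c:len(c)-np.argmax(c[::-1])-.5)):
        S=np.array([plane('wrist',(x,f(M[:,x])),.010,q)[:2] for x in range(x0+6,x0+26)],np.float32)
        v=cv2.fitLine(S,cv2.DIST_HUBER,0,.01,.01).ravel();print(nm,'az',np.degrees(np.arctan2(v[1],v[0])),v[2:])
print(tri(rays), 'dist between cams',np.linalg.norm(rays[0][0]-rays[1][0]))
print('with side',tri(rays+[ray('side',(238.25,123))]))
```

```bash
python3 lens.py
```

```text
8 glass [472  71  15  21 243] [479.08230453  80.86419753]
ell ((479.1026306152344, 80.78797912597656), (14.195820808410645, 21.097824096679688), 178.49826049804688)
plate [435  55  34  57 851]
front edge az -64.35599 resid mm 1.7607166 41 [0.6960145  0.28131473]
top az 20.919338 [0.70962846 0.3324026 ]
bot az 56.034195 [0.7379195  0.26130164]
9 glass [442 153  14  23 250] [448.336 164.188]
ell ((448.3312072753906, 164.26194763183594), (13.425407409667969, 22.842151641845703), 177.363037109375)
plate [424 117  25  42 282]
front edge az 79.12644 resid mm 3.559106 26 [0.7225607  0.29464188]
top az -79.96444 [0.72593623 0.3443124 ]
bot az -51.56816 [0.7897369  0.22948991]
(array([0.66901263, 0.26855688, 0.1449745 ]), [np.float64(1.6179082610337996e-05), np.float64(1.6179082610342512e-05)]) dist between cams 0.10118164311217531
with side (array([0.66956307, 0.26848889, 0.14539987]), [np.float64(0.0006827899114642607), np.float64(0.0007150756318769461), np.float64(0.0013978465810227584)])
```

Lens at (0.669, 0.269, 0.145). Now its azimuth, from straight horizontal edges (their azimuth doesn't depend on the assumed height).

Run:
```python
from h import *
import pickle
for n,name,f,box in (('wrist','w8','w8.pkl',(420,40,511,128)),('wrist','w9','w9.pkl',(385,100,511,230)),('top','top0',None,(95,85,166,156))):
    p=pickle.load(open(f,'rb')) if f else vision.camera_params('top')
    im=cv2.imread(f'pics/{name}.png',0);x0,y0,x1,y1=box
    L=cv2.createLineSegmentDetector().detect(cv2.resize(im[y0:y1,x0:x1],None,fx=3,fy=3,interpolation=cv2.INTER_CUBIC))[0][:,0]
    print(name)
    for l in L:
        if np.hypot(l[2]-l[0],l[3]-l[1])<36: continue
        u=(l+.5)/3-.5+[x0,y0,x0,y0]
        a,b=plane(n,u[:2],.01,p),plane(n,u[2:],.01,p);d=b-a;az=np.degrees(np.arctan2(d[1],d[0]))
        print(np.round(u),'az mod90 %.1f'%(az%90),'az %.0f len %.3f'%(az%180,np.linalg.norm(d)))
```

```text
w8
[482.  63. 507.  62.] az mod90 30.2 az 30 len 0.066
[510. 108. 482. 104.] az mod90 17.9 az 18 len 0.076
[429.  87. 429.  54.] az mod90 18.0 az 108 len 0.050
[429. 110. 429.  88.] az mod90 18.2 az 108 len 0.034
[469.  40. 470.  52.] az mod90 16.9 az 107 len 0.021
[482. 120. 436. 116.] az mod90 18.0 az 18 len 0.102
[483. 105. 483. 119.] az mod90 21.3 az 111 len 0.023
[433.  53. 434. 105.] az mod90 18.2 az 108 len 0.080
[505.  64. 504. 104.] az mod90 18.1 az 108 len 0.072
w9
[478. 140. 494. 143.] az mod90 12.3 az 12 len 0.044
[466. 140. 478. 140.] az mod90 17.8 az 18 len 0.029
[473. 191. 451. 179.] az mod90 87.0 az 177 len 0.061
[405. 158. 406. 146.] az mod90 16.0 az 106 len 0.019
[467. 116. 465. 138.] az mod90 18.1 az 108 len 0.036
[407. 124. 408. 107.] az mod90 18.6 az 109 len 0.027
[404. 174. 405. 159.] az mod90 18.5 az 108 len 0.023
[485. 190. 473. 191.] az mod90 18.0 az 18 len 0.033
[440. 172. 440. 156.] az mod90 25.8 az 116 len 0.026
[504. 224. 510. 208.] az mod90 7.4 az 97 len 0.035
[500. 189. 486. 190.] az mod90 19.6 az 20 len 0.040
[442. 176. 409. 176.] az mod90 18.0 az 18 len 0.063
[438. 112. 460. 114.] az mod90 17.8 az 18 len 0.047
[420. 110. 437. 112.] az mod90 17.4 az 17 len 0.033
[412. 113. 410. 146.] az mod90 17.8 az 108 len 0.049
[410. 145. 408. 174.] az mod90 18.1 az 108 len 0.045
[448. 115. 413. 112.] az mod90 17.8 az 18 len 0.067
top0
[110. 104.  97.  95.] az mod90 53.6 az 54 len 0.043
[140. 147. 126. 152.] az mod90 19.3 az 109 len 0.041
[150. 103. 162. 139.] az mod90 18.1 az 18 len 0.105
[128. 108. 148. 101.] az mod90 18.3 az 108 len 0.056
[103.  89. 117. 100.] az mod90 51.2 az 51 len 0.049
[129. 149. 160. 138.] az mod90 18.3 az 108 len 0.088
[116. 136. 133. 131.] az mod90 17.0 az 107 len 0.049
```

Axis azimuth is 18.0°. Compute the final pose.

Run:
```python
from h import *
to([.5684,.2359,.2973],108)
```

```text
d [ 0.0197  0.0983 -0.0093] rv [-0.02  0.02 -2.04] t 11.53
```

Emit:
{"api": "inch_along", "payload": {
  "segments": [
    {"aperture":0, "pos":[0.001, 0.002, 0]},
    {"aperture":0, "pos":[0.002, 0.006, -0.002]},
    {"aperture":0, "pos":[0.003, 0.012, -0.004], "r":[0, 0, -0.3]},
    {"aperture":0, "pos":[0.005, 0.020, -0.006], "r":[0, 0, -0.6]},
    {"aperture":0, "pos":[0.007, 0.029, -0.008], "r":[0, 0, -0.9]},
    {"aperture":0, "pos":[0.009, 0.039, -0.0093], "r":[0, 0, -1.2]},
    {"aperture":0, "pos":[0.011, 0.049, -0.0093], "r":[0, 0, -1.5]},
    {"aperture":0, "pos":[0.013, 0.059, -0.0093], "r":[0, 0, -1.8]},
    {"aperture":0, "pos":[0.015, 0.069, -0.0093], "r":[0, 0, -2]},
    {"aperture":0, "pos":[0.017, 0.078, -0.0093], "r":[0, 0, -2]},
    {"aperture":0, "pos":[0.018, 0.086, -0.0093], "r":[0, 0, -2]},
    {"aperture":0, "pos":[0.019, 0.092, -0.0093], "r":[0, 0, -2]},
    {"aperture":0, "pos":[0.0197, 0.096, -0.0093], "r":[0, 0, -2]},
    {"aperture":0, "pos":[0.0197, 0.098, -0.0093], "r":[0, 0, -2]},
    {"aperture":0, "pos":[0.0197, 0.0983, -0.0093], "r":[0, 0, -2]},
    {"aperture":0, "pos":[0.0197, 0.0983, -0.0093], "r":[0, 0, -2]},
    {"aperture":0, "pos":[0.0197, 0.0983, -0.0093], "r":[0, 0, -2]},
    {"aperture":0, "pos":[0.0197, 0.0983, -0.0093], "r":[0, 0, -2]}
  ]
}}

```text
time_s: 13.03
position: [0.5682, 0.2362, 0.2975]
tcp_rot: [-180.0, -0.0, 108.0]
force: [-0.1, 0.0, -3.0]
width: 0.0125
gripper_force: 97.4
```

Run:
```python
from h import *
import pickle
s=manip.sense();print(s['position'],s['tcp_rot'],s['force'])
p=vision.camera_params('wrist');im=vision.get_image('wrist');cv2.imwrite('pics/w10.png',im);pickle.dump(p,open('w10.pkl','wb'))
for n in('side','top'):cv2.imwrite(f'pics/{n}10.png',vision.get_image(n))
im2=vision.get_image('wrist');print('motion',cv2.absdiff(im,im2).mean())
B=np.array([.5929,.2439,.145])
print('pred centre wrist',proj('wrist',B,p),'side',proj('side',B),'top',proj('top',B),'tcp top',proj('top',s['position']))
g=cv2.cvtColor(im,6);c=proj('wrist',B,p).astype(int)
for r in g[c[1]-48:c[1]+40:3,c[0]-42:c[0]+46:3]: print(' '.join('%3d'%v for v in r))
print(c)
```

```text
[0.56815231 0.23623648 0.29749408] [-1.79995288e+02 -1.39453901e-03  1.07978718e+02] [-0.05286696  0.04694488 -2.97574856]
motion 1.5554724799262152
pred centre wrist [284.37240405 181.5383049 ] side [224.75138085 133.14411885] top [141.76512507 177.0490275 ] tcp top [122.31591937 183.39989302]
175 183 180 178 170 175 179 177 177 174 174 174 175 176 174 178 172 176 173 170 171 175 176 173 168 169 170 178 177 179
181 176 176 176 178 177 173 176 177 177 174 169 176 179 176 173 178 171 177 169 169 171 169 172 174 180 171 170 170 173
177 174 179 177 172 170 167 172 180 173 170 170 173 173 171 173 171 172 175 172 173 179 171 176 170 169 169 172 172 177
173 178 170 168 173 173 176 171 174 170 178 172 169 171 173 173 172 166 167 169 173 175 172 177 171 167 169 172 172 176
179 174 171 173 176 173 178 173 175 170 171 175 170 170 169 171 176 169 174 174 169 175 177 169 174 173 174 170 176 170
178 175 174 172 173 174 177 173 176 176 178 171 172 167 171 172 1
[... 2244 characters left out ...]
95  95  94  95  99 100  94 117 140 156 171 169 174 165 170 173 169 170 176 174 173 169 177
 93  91  91  89  92  95  92  92  94  93  97  97 165 169 150 148 152 158 149 148 150 160 169 173 167 168 175 169 172 168
 91  92  90  91  92  94  92  93  92  95  97 123 155 168 142 151 150 151 150 149 155 156 156 159 173 173 172 173 173 155
146  90  91  90  91  95  90  94  94  95  91  91 163 171 141 153 147 152 150 148 150 150 153 173 174 170 169 173 152 151
167  92  94  92  94  95  94  94  93 165 165 160 168 173 142 147 151 155 155 156 153 152 151 156 151 153 146 153 159 156
165  51  42  39  38  43  42  41  41 166 165 170 169 174 139 150 157 155 151 155 155 152 156 153 157 157 154 157 160 156
[284 181]
```

Run:
```python
from h import *
import pickle
p=pickle.load(open('w10.pkl','rb'));B=np.array([.5929,.2439,.145])
t=np.linspace(0,2*np.pi,180);ring=lambda r,z:[B+[r*np.cos(a),r*np.sin(a),z] for a in t]
for n,q in (('wrist',p),('side',None),('top',None)):
    P=np.array([proj(n,X,q) for X in ring(.017,.014)+ring(.017,-.014)]);print(n,'pred body u %.1f-%.1f v %.1f-%.1f'%(*np.ptp(P[:,0])*np.array([0,1])+P[:,0].min(),P[:,1].min(),P[:,1].max()))
im=cv2.imread('pics/w10.png',0).astype(float)
for y in (181,184,187):
    r=im[y-1:y+2].mean(0);print(y,np.round(r[262:274]).astype(int),np.round(r[296:308]).astype(int))
print('top edge col', [np.round(im[154:170,x-1:x+2].mean(1)).astype(int).tolist() for x in (280,284)])
d=cv2.absdiff(cv2.imread('pics/side10.png'),cv2.imread('pics/side0.png')).max(2)
print('side diff');
for r in d[100:150:1,208:245:1]: print(' '.join('%3d'%v for v in r))
```

```text
wrist pred body u 266.4-303.9 v 161.4-202.9
side pred body u 219.7-229.7 v 127.3-139.1
top pred body u 132.6-150.7 v 169.2-184.6
181 [101 104 109 108 100 108 124 130 133 136 137 136] [140 141 140 137 131 127 158 168 171 169 167 169]
184 [ 78  76  75  73  86 113 128 128 129 131 132 134] [142 142 141 135 132 135 165 171 171 171 171 169]
187 [ 98  97  96  95  96 108 121 124 127 128 131 131] [143 142 139 135 134 160 171 170 168 169 170 169]
top edge col [[168, 169, 172, 174, 171, 168, 139, 86, 83, 84, 86, 86, 103, 116, 119, 122], [175, 175, 174, 176, 179, 173, 136, 86, 85, 85, 86, 90, 99, 103, 105, 107]]
side diff
  5   5   5   2  30  85 119 121 110  94  75  94 115 116  72  19   2   4   4   6   5   5   4   4   4   5   6   5   3   3   5   5   4   4   3   4   5
  4   4   5   4  12  69 110 124 117  98  74  88 110  92  55   9   2   6   6   5   6   4   5   5   5   5   4   5   6   6   3   3   5   5   4   6   5
  5   4   4   4   1  46  88 110 113  96  75  87  87  33  17   2   6   6   5   5   4   5   5   5   6   5   5   4   3   5   3   5   4   5   4   5   6
  3   6   5   4   4  15  38  80  97  8
[... 6217 characters left out ...]
   2   2   2   4   2   3   4   2   4   2   4   2   3   4   5   3   4   3   2   4   2   4   4   4   3   3   3
  6   4   4   4   5   5   3   4   4   2   4   3   4   2   4   3   2   3   4   4   3   3   4   4   4   3   1   3   4   3   2   4   3   3   3   2   4
  5   4   6   5   6   4   4   4   4   5   3   4   1   3   3   3   4   5   5   6   4   5   4   3   4   3   2   3   3   2   2   1   1   2   4   2   4
  4   4   5   5   5   4   5   5   4   3   5   4   3   5   5   3   5   5   4   6   5   6   3   5   3   2   2   2   3   3   0   3   1   3   4   2   2
  7   4   4   5   4   5   5   5   4   6   2   6   3   5   5   5   4   6   4   4   6   3   7   4   5   5   3   2   3   4   1   4   3   4   4   5   2
```

Run:
```python
from h import *
import pickle
p=pickle.load(open('w10.pkl','rb'));B=np.array([.5929,.2439,.145])
t=np.linspace(0,2*np.pi,180)
P=np.array([proj('wrist',B+[.017*np.cos(a),.017*np.sin(a),z],p) for z in(.014,-.014) for a in t])
h=cv2.convexHull((P*16).astype(np.int32));m=np.zeros((384,512),np.uint8);cv2.fillPoly(m,[h],255,cv2.LINE_AA,4)
im=cv2.GaussianBlur(cv2.imread('pics/w10.png',0),(3,3),0).astype(float)
for y in range(165,190,3):
    r=im[y];w=np.flatnonzero(m[y]>127);gr=r[292:312];k=292+np.argmax(np.diff(gr))+.5
    print(y,'pred',w[0],w[-1],'right obs',k,'left obs',258+np.argmax(np.abs(np.diff(r[258:275])))+.5)
P0=np.array([.5682,.2362,.2975]);u=np.array([np.cos(np.radians(18)),np.sin(np.radians(18)),0])
T=P0-[0,0,.11]+.05*u;print('tip pred',proj('wrist',T,p),'foot',proj('wrist',P0-[0,0,.12],p))
R_=B+[0,0,.045];print('ring top pred',proj('wrist',R_,p))
for y in range(186,202,2): print(y,np.round(im[y,300:326:1]).astype(int).tolist())
s=cv2.imread('pics/side10.png',0)
print('side10');
for r in s[122:142,214:234]: print(' '.join('%3d'%v for v in r))
```

```text
165 pred 272 294 right obs 294.5 left obs 270.5
168 pred 269 297 right obs 297.5 left obs 268.5
171 pred 268 299 right obs 298.5 left obs 266.5
174 pred 267 300 right obs 300.5 left obs 266.5
177 pred 266 302 right obs 300.5 left obs 265.5
180 pred 266 303 right obs 301.5 left obs 267.5
183 pred 267 304 right obs 301.5 left obs 266.5
186 pred 267 304 right obs 301.5 left obs 266.5
189 pred 268 304 right obs 300.5 left obs 260.5
tip pred [317.33076521 194.96501595] foot [257.91181776 191.44940269]
ring top pred [289.31678414 196.34847843]
186 [137, 151, 166, 171, 170, 171, 170, 168, 165, 165, 167, 168, 168, 169, 169, 171, 172, 172, 171, 173, 174, 173, 172, 170, 170, 170]
188 [145, 161, 170, 170, 169, 168, 170, 170, 167, 166, 169, 172, 173, 172, 171, 172, 173, 172, 171, 171, 171, 170, 169, 169, 169, 170]
190 [126, 137, 142, 141, 143, 148, 152, 152, 150, 152, 161, 166, 166, 165, 165, 165, 167, 169, 170, 170, 169, 168, 167, 167, 168, 169]
192 [114, 115, 114, 113, 113, 114, 114, 113, 112, 111, 113, 114, 114, 115, 114, 114, 121, 133, 150, 164, 170, 171, 171, 171, 172, 172]
194 [152, 150, 1
[... 1430 characters left out ...]
 121  72  65  74  83  95 104  97  89  80  82  98 104 120 126
129 129 128 128 128 123  74  52  56  65  75  81  74  72  69  71  76  80  97 100
129 129 129 130 129 123  73  52  52  57  64  68  70  70  69  69  73  74  76  77
130 129 130 130 125 103  67  52  54  59  66  67  70  70  69  71  72  74  74  73
129 129 128 124 104  83  69  60  56  61  64  68  67  66  69  73  73  73  73  72
129 127 122 104  83  75  72  70  65  67  69  69  68  69  73  73  75  74  73  75
125 106  98  81  74  73  73  74  72  71  72  72  70  73  73  75  74  74  75  79
108  84  76  74  73  74  73  74  75  72  73  72  73  73  73  74  74  76  75  78
114  87  75  74  74  74  74  73  75  74  74  73  74  74  75  74  74  76  75  77
```

Run:
```python
from h import *
import pickle
Ln=np.array([.669,.2686,.145]);n_=np.array([np.cos(np.radians(18)),np.sin(np.radians(18)),0]);s_=np.array([-n_[1],n_[0],0])
p=pickle.load(open('w10.pkl','rb'));c=proj('wrist',Ln,p);print('w10 lens pred',c)
g=cv2.imread('pics/w10.png',0);x,y=c.astype(int)
k,l,st,ce=cv2.connectedComponentsWithStats((g>=48).astype(np.uint8),connectivity=4)
for i in set(l[y-12:y+13,x-12:x+13].ravel())-{0}:
    if st[i,4]<3000: print(st[i],ce[i])
for r in g[y-18:y+20:2,x-18:x+20:2]: print(' '.join('%3d'%v for v in r))
a=np.linspace(0,2*np.pi,90);Q=np.array([proj('side',Ln+.017*(np.cos(t)*s_+np.sin(t)*np.array([0,0,1]))) for t in a])
print('side lens pred',proj('side',Ln),'extent',Q.min(0),Q.max(0))
s=cv2.imread('pics/side0.png',0)
for r in s[112:134,228:256]: print(' '.join('%3d'%v for v in r))
```

```text
w10 lens pred [362.4239433  181.87063184]
[369 169   1   1   1] [369. 169.]
[373 170   1   1   1] [373. 170.]
[368 171   1   1   1] [368. 171.]
[370 171   1   1   1] [370. 171.]
[371 172   1   1   1] [371. 172.]
[373 172   1   1   1] [373. 172.]
[369 173   1   1   1] [369. 173.]
[374 173   2   1   2] [374.5 173. ]
 73  83 109 108 107 109 107 109 108 108 108 108 110 110 111 110 111  58  59
 77  82 109 109 109 107 108 109 107  74  55  57  54  59  56  59  65  49  47
 75  86 107 109 107 109 108 111  73  45  43  47  46  45  41  43  44  45  41
 65  90 110 110 109 108 109 112  46  49  46  47  42  46  45  42  47  46  41
 60  90 112 109 109 110 110  98  53  61  66  43  49  48  44  45  45  47  44
 60  94 112 111 109 110 109  69  61  63  65  48  46  45  47  48  47  44  43
 59  96 112 110 111 111 111  59  62  61  61  63  42  47  49  46  47  46  48
 63  99 110 109 110 111 110  59  63  62  57  91  45  47  50  49  49  47  46
 62 103 110 112 111 111 111  59  64  62  60  98  44  51  50  51  48  48  50
 66 101 110 110 109 109 111  62  61  62  61  99  45  50  51  50  48  51  50
 65 104 109 110 109 110 
[... 2527 characters left out ...]
 118 121 103  63  61  70  76
126 124 124 125 123 123 123 124 122 120 111 112 112 120 123 123 123 119 111 111 118 123 122 102  65  60  69  76
124 124 125 124 124 123 125 125 122 122 122 122 122 124 123 122 123 123 122 122 123 123 123 104  64  61  69  77
123 124 123 125 125 125 125 126 125 125 124 124 123 123 122 123 125 123 124 124 124 124 122 103  63  60  70  77
121 121 123 125 125 124 125 125 125 126 124 124 122 124 123 124 124 126 125 125 124 124 122 103  63  58  70  78
 99 116 121 121 123 124 125 126 125 124 125 123 123 124 124 125 124 125 124 123 123 124 123 103  65  61  69  77
 76  94  97 101 117 121 122 125 125 125 124 125 124 124 124 126 125 125 122 114 110 110 118 103  65  60  69  76
```

Three wrist views plus the side view agree on the lens, and the weight is within about 1–2 mm of the target. Let it settle and confirm stillness.

Emit:
{"api": "inch_along", "payload": {
  "segments": [
    {"aperture":0},
    {"aperture":0},
    {"aperture":0},
    {"aperture":0},
    {"aperture":0},
    {"aperture":0},
    {"aperture":0},
    {"aperture":0},
    {"aperture":0},
    {"aperture":0},
    {"aperture":0},
    {"aperture":0}
  ]
}}

```text
time_s: 14.23
position: [0.5684, 0.2364, 0.2974]
tcp_rot: [180.0, 0.0, 108.0]
force: [0.5, 0.6, -3.6]
width: 0.0128
gripper_force: 97.4
```

Run:
```python
from h import *
I=[cv2.GaussianBlur(vision.get_image('wrist'),(5,5),0)[155:215,255:325] for _ in range(4)]
r=cv2.GaussianBlur(cv2.imread('pics/w10.png'),(5,5),0)[155:215,255:325]
print([int(cv2.absdiff(a,I[0]).max()) for a in I[1:]],'vs w10',cv2.absdiff(r,I[0]).max(),cv2.phaseCorrelate(np.float32(r[...,1]),np.float32(I[0][...,1])))
a=cv2.absdiff(cv2.imread('pics/top0.png'),vision.get_image('top')).max(2)
for n,b in (('small/large wts',(180,185,240,215)),('bottle',(380,120,415,160)),('carton',(84,224,146,268))): print(n,(a[b[1]:b[3],b[0]:b[2]]>40).sum())
print(manip.sense()['force'],manip.sense()['position'])
```

```text
[2, 2, 2] vs w10 29 ((0.06444777451191896, -0.030605303437894804), 0.9792397092889856)
small/large wts 0
bottle 0
carton 7
[ 0.10708373  0.08705931 -2.96777268] [0.56844736 0.23639858 0.29735967]
```

Still, held, and the other objects show no change (the 7 carton pixels are likely shadow at its edge).

```bash
python3 -c "from rig import manip, vision, order; print(order.sign_off())"
```

```text
the job is handed in; nothing more can be done
None
```

I handed the job in at about 14.5 s: the middle weight hangs still on the hook, measured within about 2 mm of 80 mm in front of the lens and on its line of sight, with the prong pointing at the lens. The other objects showed no change, except that I did not re-check the inspection camera itself. I viewed 11 pictures, one over the limit of 10.

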